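Shim the corner shelf's short foot by feel

ROBOT

A 6-joint arm with a two-finger parallel gripper is mounted at the origin on the work surface. World frame = base frame: x ahead of the robot, y to its left, z up, the work surface at z = 0. Lengths are in m, angles in degrees, forces in N, time in s.
With the tool pointing down it reaches from about 0.3 to 0.75 m from the base axis. Payload 8.5 kg.
Tool frame: the origin (TCP) lies on the mounting face of the last link; the fingertips stand 173 mm ahead of it and the grasp point (between the pads) lies 155 mm ahead of it (env.tips_ahead is the distance from the TCP to the fingertips, in m); x points along the fingers, z is the direction in which the jaws open and shut, and the axes are right-handed (so a half turn about x gives the same grasp; the last joint's range is limited). The gripper opens to 85 mm and grips with 20 to 120 N. Pads are 22 mm wide; open, the fingers measure 114 mm over their backs; the gripper's body (76 mm by 85 mm) begins 54 mm behind the grasp point. The pads swing forward as they close: fully open they stand 13 mm farther back than shut.
Start: joints at [-79.429, 21.807, 74.336, -0, 83.858, -12.336], TCP at [0.214, -0.507, 0.405] pointing down, gripper open.
Joint ranges: [-178.18, 178.18], [-50.72, 133.34], [12.68, 142.11], [-81.47, 261.47], [9.98, 163.14], [-165.26, 165.26]. Speed limits (degrees/s): [136.94, 136.94, 180, 180, 180, 180].

INTERFACE

Orientations are given as a 3x3 rotation matrix whose columns are the frame's x, y, z axes.
In Python, from rig import env, optics gives the robot as it stands.
- The arm moves only by the shell command python3 -m inch 'ROWS' [FORCE]. ROWS is JSON, a list of rows, each a list of 3 entries, a list of its own where there are three numbers: the closure, from -1 (fully open) to 1 (shut), then the shift along the tool's x, y, z in units of 30 mm (1.0 is 30 mm), then the turn about the tool's x in units of 5 degrees (1.0 is 5 degrees). In form: [[hand, [x, y, z], yaw], ...]. A call has exactly 8 rows; each row shifts and turns the commanded pose from where the row before left it, along the tool's axes as they then stand; what a row does not reach is not made up. A row lasts 1/12 s, in which the tool goes at most 41.7 mm and 7.16 degrees, less where a joint would pass 70% of its speed; a pose out of reach is approached as far as the arm can. A call is refused whole if a number of a shift passes 1 or a number of a turn 1, either way. A call with a gripper value outside its range is refused whole. The fingers move at their own pace and stop on an object; FORCE is the grip in N (left out, the last holds). Time passes only in rows, so rows that do not move let the fingers close, or fill a call up. It gives the time, the measured TCP pose, the force and the opening at its end, in the units of the state.
- env.observe(): the state, without advancing time (a new reading comes with each control period).
- optics.get_image(name): name is "scene" or "top" or "wrist"; returns the picture (420x560x3 uint8, red, green, blue); there is no depth.
- optics.camera_params(name): a dict with "fx", "fy", "cx", "cy" (pixels), "xyz" and "rotation" of the camera in the world. Camera axes: x right, y down, z forward; pixel columns grow to the right and rows downward; lengths in m; the calibration is good to about 2 mm. The wrist camera is an equidistant fisheye: a pixel r from the principal point sees the ray r / f radians off the axis. A picture is of the moment at which its call begins: read the wrist's pose just before it. camera_params takes no time and is no camera call; for the wrist camera it gives the pose at the moment of the call.
- env.close_job(): hands the job in, once; it reports no verdict.
The state is a dict: "time_s": time; "q": joint angles; "qvel": joint speeds; "joint_efforts": joint torques, N m; "position": TCP position; "tool_rot": TCP orientation; "ft_force": force on the tool from outside, world axes, zero at the start; "wrist_torque": the same for the moment, N m; "grip_width": finger opening in m.
Only numpy, scipy, OpenCV 4.12 (cv2) and the standard library are available. Lean on these libraries where they do the work, as an engineer would, in place of code of your own. Each camera call takes 0.05 s, during which the arm holds its last target.

TASK

The front foot of the white corner shelf hangs a little short of the granite counter, so the shelf rocks. Take the blue tapered shim by its grip, slide it thin end first and flat on the counter, straight in under the middle of the foot's red lip until you feel a light but definite drag - snug, so that the foot bears on it, never rammed in - then let go and leave it wedged there. Leave the jar, the salt pig and the milk pot undisturbed.

Things in the scene. Friction and masses are not known exactly. Their poses are not given: they have to be found in the camera images.
- shelf: white metal corner shelf, fixed, 400 mm wide and high, goods fixed on its boards (140 and 300 mm up). Origin: on the counter straight below the middle of its front foot's red lip; z up, x along the lip; the shim slides in horizontally along -y. Lower board begins 90 mm behind the lip, the foot's bracket (51 mm up) 105 mm behind. The foot is a white strip 36 mm wide, ending in the lip
- lip (a point): same point and axes as the shelf's. The lip above it is a red round bar 10 mm thick, 54 mm long. The clear gap under it is NOT known: 6 to 13 mm. The foot springs straight up 1 mm per 6 N. Snug is 3 to 12 N of bearing force (foot lifted 0.5 to 2 mm), best about 6 N; the drag is then 1.1 to 1.6 times that (rubbing above and below), growing with 0.75 N bearing per mm slid. Over 20 N bearing bends the foot
- shim_grip (a point): centre of the upright flat-sided grip block of the loose blue plastic shim (about 90 g): block 40 mm long (x), 18 mm wide (y), 56 mm tall (z), this point 28 mm above the shim's flat underside. x points to the thin end, z up. Grip it across y from above
- shim_tip (a point): middle of the lower edge of the shim's thin end, 118 mm ahead of and 28 mm below the grip's centre; same axes. The wedge, 30 mm wide, starts at the block's front (20 mm ahead of the grip's centre), 15.75 mm thick, and its top falls 1 mm in 8 mm to 3.5 mm at the thin end
- jar: olive-green ceramic jar with flip-top lid, 80 mm across, 108 mm tall, loose on the counter beside the foot; origin under its centre. Leave alone
- saltpig: clear glass salt pig with a slanted open mouth, about 90 mm across, 85 mm tall, loose on the counter on the other side of the foot; origin under its centre. Leave alone
- milkpot: stainless milk pot, 116 mm across, 90 mm tall, black handle reaching 156 mm from its centre along its x axis; loose; origin under its centre. Leave alone
- shim: the same shim; its origin is 28 mm below the centre of the grip, on the underside; same axes
Mind the look-alikes: they are no part of the job. There is more than one size of the shim; the job needs the middle-sized.

How it is judged (in metres and radians):
On the way, in this order (a step that is already met when the one before it is completed fails the run):
1. the shim's thin end is under the lip, flat on the counter, not yet bearing (y of shim_tip in the frame of shelf below -0.006 m and x of shim_tip in the frame of shelf between -0.02 and 0.02 m and height (world z) of shim_tip below 0.003 m and angle between shim_tip's own z axis and vertical below 0.05 rad and angle between the y axis of shelf and the x axis of shim_tip, either way round below 0.17 rad and contact force between shim and shelf below 1 N), for 0.05 s.
2. the foot bears on the shim with 3 to 12 N (contact force between shim and shelf between 3 and 12 N), for 0.2 s.
At the end, for the whole second after the job is handed in: the shim lies flat on the counter (thin end within 3 mm of it, tilt under 0.05 rad), pointing in under the lip (within 0.17 rad of the shelf's y line, thin end within 20 mm of the foot's middle line), wedged at rest and released, with 3 to 12 N between it and the foot (all of step 2 and y of shim_tip in the frame of shelf below -0.006 m and x of shim_tip in the frame of shelf between -0.02 and 0.02 m and height (world z) of shim_tip below 0.003 m and angle between shim_tip's own z axis and vertical below 0.05 rad and angle between the y axis of shelf and the x axis of shim_tip, either way round below 0.17 rad and linear speed of shim below 0.005 m/s and contact force between shim and the fingers below 0.1 N); the robot touches nothing.
It fails at once if the shim is rammed in: more than 20 N between shim and shelf (contact force between shim and shelf above 20 N).
It fails at once if the robot leans on the shelf or foot with more than 5 N (contact force between any of the fingers, the arm and shelf above 5 N).
It fails at once if the olive jar is pushed more than 15 mm or tipped (distance of jar from where it was at the start of the episode above 0.015 m or angle between jar's own z axis and vertical above 0.2 rad).
It fails at once if the glass salt pig is pushed more than 15 mm or tipped (distance of saltpig from where it was at the start of the episode above 0.015 m or angle between saltpig's own z axis and vertical above 0.2 rad).
It fails at once if the milk pot is pushed more than 15 mm or tipped (distance of milkpot from where it was at the start of the episode above 0.015 m or angle between milkpot's own z axis and vertical above 0.2 rad).
It also fails if it takes over 51 s, if anything falls off the work surface, if the arm or the gripper's body presses on something with over 40 N, if the wrist force passes 120 N, or if a joint passes its speed limit or range.

## Working session

There is one attempt and no reset: what is moved stays moved. The work goes in short steps, Python scripts to look and compute and a shell command to move; the robot and the scene stay as the last step left them, time stands still between calls to the robot, and variables do not carry over. Pictures are saved under pics/ and viewed, and the job is handed in when it is done.

```bash
ls; mkdir -p pics; python3 - <<'E'
from rig import env, optics
import cv2
s=env.observe()
for k in s: print(k,s[k])
for n in ["scene","top","wrist"]:
    p=optics.camera_params(n); print(n,p)
    cv2.imwrite(f"pics/{n}0.png",optics.get_image(n)[:,:,::-1])
E
```

```text
pics
time_s 0.0
q [-7.94292968e+01  2.18422494e+01  7.43864384e+01 -3.14009535e-04
  8.38590054e+01 -1.23359507e+01]
qvel [-0.03982644 -0.04738832  0.04293227  0.02774852 -0.02173313  0.05515835]
joint_efforts [ 8.11475402e-04 -4.48459017e+01 -2.31278104e+01 -6.04998309e-05
  4.79783586e-03  6.06723546e-06]
position [ 0.21406416 -0.50658183  0.40408987]
tool_rot [[-2.86130939e-04  9.21140026e-01  3.89231256e-01]
 [ 1.50355931e-03  3.89231228e-01 -9.21138855e-01]
 [-9.99998829e-01  3.21665952e-04 -1.49635976e-03]]
ft_force [-0.20326795 -0.21490142  0.04666044]
wrist_torque [ 0.00671999  0.03682538 -0.0299747 ]
grip_width 0.08548131323118878
scene {'fx': 411.0196070363943, 'fy': 411.0196070363943, 'cx': 276.68890867767556, 'cy': 208.08371968077978, 'xyz': array([ 1.05736011, -0.55377678,  0.78541568]), 'rotation': array([[ 0.77494461,  0.4352694 , -0.45825909],
       [ 0.6320278 , -0.53219117,  0.5633058 ],
       [ 0.00130833, -0.72616328, -0.68752104]])}
top {'fx': 520.882483760351, 'fy': 520.882483760351, 'cx': 273.66961475707893, 'cy': 211.43921434704063, 'xyz': array([0.54303227, 0.06782004, 1.06946318]), 'rotation': array([[-0.01793319, -0.99910723,  0.03825111],
       [-0.9998369 ,  0.01783816, -0.00282438],
       [ 0.00213953, -0.03829552, -0.99926417]])}
wrist {'fx': 325.19226210127806, 'fy': 325.19226210127806, 'cx': 278.78507715577643, 'cy': 212.27196797111537, 'xyz': array([ 0.28575465, -0.4759752 ,  0.37445853]), 'rotation': array([[ 0.38886453, -0.87842756, -0.27775782],
       [-0.92129259, -0.37145251, -0.11507826],
       [-0.00208592,  0.30064607, -0.9537335 ]])}
```

View pics/scene0.png

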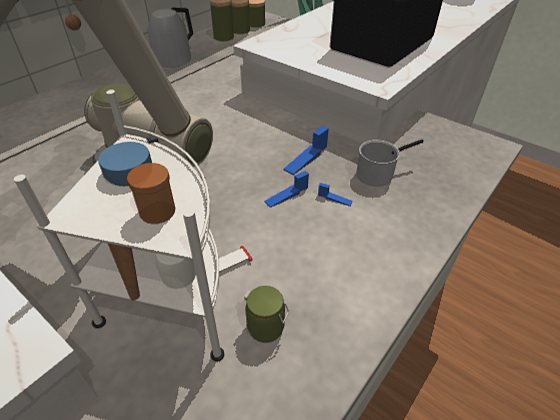

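View pics/top0.png

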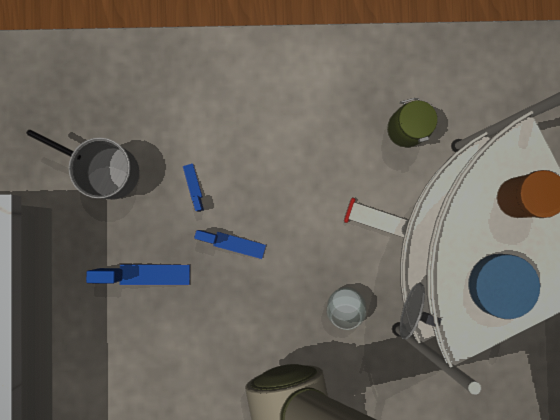

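View pics/wrist0.png

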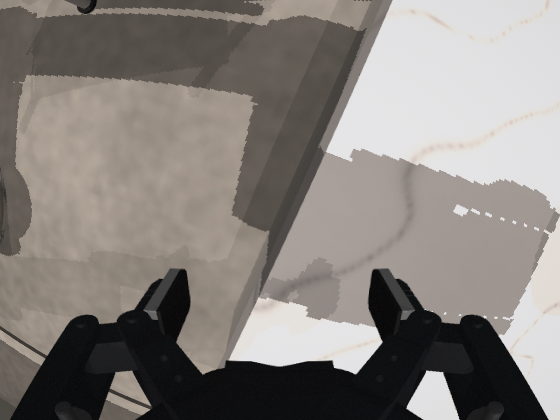

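The scene picture shows three blue shims (middle one at about (288,190)), the lip at (247,254), the jar at (265,313) and the pot at (377,163). In the top picture the middle shim runs from its grip at (205,236) to its tip at (265,251), with the lip at (350,210), the jar at (413,122), the salt pig at (346,308) and the pot at (100,167). I'll measure these now.

```bash
cat > h.py <<'E'
import numpy as np, cv2
from rig import env, optics
def ray(P,u,v):
    x=(u-P['cx'])/P['fx'];y=(v-P['cy'])/P['fy']
    if P.get('fish'):
        r=np.hypot(x,y); d=np.array([x/r*np.sin(r),y/r*np.sin(r),np.cos(r)]) if r>0 else np.array([0,0,1.])
    else: d=np.array([x,y,1.])
    return P['rotation']@d
def plane(P,uv,z):
    d=ray(P,*uv); return P['xyz']+d*(z-P['xyz'][2])/d[2]
def proj(P,X):
    c=P['rotation'].T@(np.asarray(X)-P['xyz']); return np.array([P['fx']*c[0]/c[2]+P['cx'],P['fy']*c[1]/c[2]+P['cy']])
def tri(Pa,a,Pb,b):
    d1=ray(Pa,*a);d1/=np.linalg.norm(d1);d2=ray(Pb,*b);d2/=np.linalg.norm(d2)
    t=np.linalg.lstsq(np.c_[d1,-d2],Pb['xyz']-Pa['xyz'],rcond=None)[0]
    p,q=Pa['xyz']+d1*t[0],Pb['xyz']+d2*t[1]
    return (p+q)/2,np.linalg.norm(p-q)
def params(n):
    P=optics.camera_params(n)
    if n=='wrist':P['fish']=True
    return P
def blobs(im,kind,amin=20):
    h=cv2.cvtColor(im,cv2.COLOR_RGB2HSV)
    if kind=='blue': m=cv2.inRange(h,(108,120,40),(125,255,255))
    if kind=='red': m=cv2.inRange(h,(0,150,70),(5,255,255))|cv2.inRange(h,(174,150,70),(180,255,255))
    c,_=cv2.findContours(m,cv2.RETR_EXTERNAL,cv2.CHAIN_APPROX_NONE)
    return [x for x in c if cv2.contourArea(x)>amin]
E
python3 - <<'E'
from h import *
for n in ["top","scene"]:
    im=cv2.imread(f"pics/{n}0.png")[:,:,::-1].copy();P=params(n)
    for k in ('blue','red'):
        for c in blobs(im,k):
            r=cv2.minAreaRect(c);ap=cv2.approxPolyDP(c,2.0,True).reshape(-1,2)
            print(n,k,cv2.contourArea(c),np.round(r[0]),np.round(r[1],1),ap.tolist())
    y=[(150,190,320,270),(330,180,420,240)] if n=='top' else [(250,160,340,220),(200,230,270,290)]
    for i,(a,b,c,d) in enumerate(y):
        cr=im[b:d,a:c]; cv2.imwrite(f"pics/{n}_c{i}.png",cv2.resize(cr,None,fx=700/(c-a)*.8,fy=700/(c-a)*.8,interpolation=cv2.INTER_NEAREST)[:,:,::-1])
E
```

```text
top blue 1723.5 [138. 274.] [ 20. 103.] [[86, 272], [87, 282], [118, 280], [120, 284], [189, 283], [189, 265], [123, 264], [118, 269]]
top blue 844.5 [229. 242.] [70.5 14.7] [[196, 231], [195, 238], [212, 242], [216, 246], [260, 258], [265, 245], [219, 232], [215, 235]]
top blue 406.5 [194. 187.] [47.3 10.6] [[189, 164], [183, 168], [195, 210], [202, 208], [198, 198], [201, 194], [193, 165]]
top red 64.5 [349. 210.] [ 4.1 25. ] [[353, 198], [345, 216], [346, 222]]
scene blue 229.5 [334. 195.] [36.9 12.7] [[319, 184], [319, 195], [350, 205], [350, 200], [330, 193], [328, 185]]
scene blue 464.5 [289. 191.] [16.4 50.6] [[308, 174], [304, 171], [296, 175], [294, 185], [265, 201], [271, 206], [297, 194], [307, 187]]
scene blue 664.0 [309. 152.] [18.2 59.2] [[327, 128], [322, 126], [316, 130], [313, 145], [284, 169], [294, 173], [316, 157], [326, 146]]
```

View pics/top_c0.png

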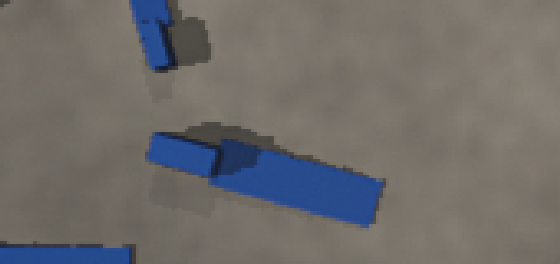

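View pics/top_c1.png

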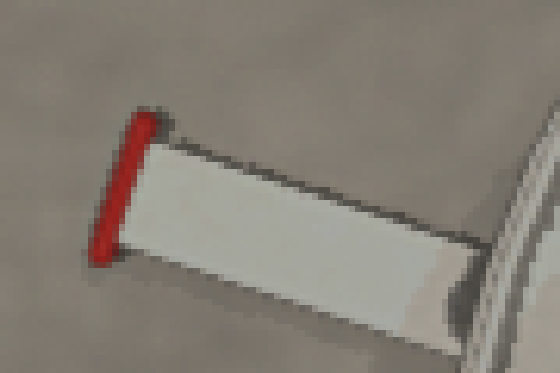

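View pics/scene_c1.png

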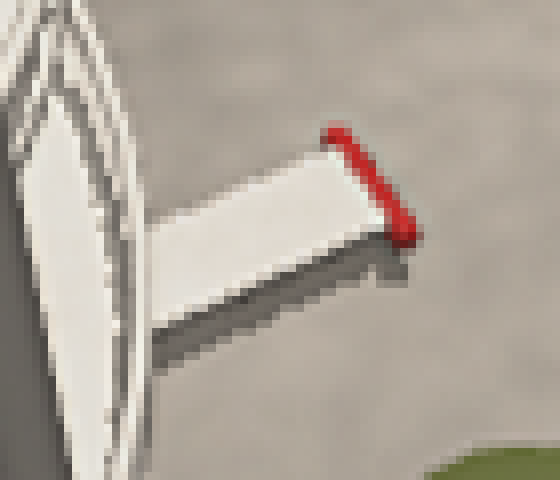

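```bash
python3 - <<'E'
from h import *
P=params('top');S=params('scene')
s=6.222
def c0(u,v): return (150+u/s-.5,190+v/s-.5)
g=[c0(*q) for q in [(153,132),(221,149),(213,178),(146,161)]]
G=np.array([plane(P,q,.056) for q in g]);print('grip top',G.round(4).tolist(),'mean',G.mean(0), [np.linalg.norm(G[i]-G[i-1]).round(4) for i in range(4)])
T=np.array([plane(P,c0(*q),.0035) for q in [(384,181),(371,228)]]);print('tip',T.round(4).tolist(),T.mean(0),np.linalg.norm(T[0]-T[1]))
d=T.mean(0)-G.mean(0);print('len',np.linalg.norm(d[:2]),'yaw',np.degrees(np.arctan2(d[1],d[0])))
def c1(u,v): return (330+u/s-.5,180+v/s-.5)
for z in (.011,.014,.018):
    L=np.array([plane(P,c1(*q),z) for q in [(149,108),(100,267)]]);e=L[0]-L[1]
    print('lip',z,L.round(4).tolist(),L.mean(0).round(4),np.linalg.norm(e),'x-axis yaw',np.degrees(np.arctan2(e[1],e[0])))
# foot strip edges
F=[plane(P,c1(*q),z) for q,z in [((180,145),.018),((485,243),.05),((120,247),.018),((455,352),.05)]]
print('foot',np.round(F,4).tolist())
# scene lip
k=8
def s1(u,v): return (200+u/k-.5,230+v/k-.5)
for z in (.011,.014): print('scene lip',[plane(S,s1(*q),z).round(4).tolist() for q in [(336,138),(404,235)]])
for n,q in [('jar',(413,122)),('pig',(346,310)),('pot',(100,168))]: print(n,plane(P,q,{'jar':.108,'pig':.07,'pot':.09}[n]).round(3))
print('pot handle',plane(P,(28,132),.08).round(3))
E
```

```text
grip top [[0.5867, 0.2587, 0.056], [0.581, 0.2375, 0.056], [0.572, 0.2401, 0.056], [0.5777, 0.261, 0.056]] mean [0.5793308  0.24934355 0.056     ] [np.float64(0.0093), np.float64(0.022), np.float64(0.0094), np.float64(0.0216)]
tip [[0.5715, 0.1929, 0.0035], [0.5561, 0.1973, 0.0035]] [0.56378846 0.19509014 0.0035    ] 0.016013518550423017
len 0.056435781315244196 yaw -105.98577183789855
lip 0.011 [[0.6104, -0.0981, 0.011], [0.5586, -0.0809, 0.011]] [ 0.5845 -0.0895  0.011 ] 0.05453446364925774 x-axis yaw -18.4376567335539
lip 0.014 [[0.6102, -0.0977, 0.014], [0.5586, -0.0805, 0.014]] [ 0.5844 -0.0891  0.014 ] 0.05437989673189632 x-axis yaw -18.437656733553904
lip 0.018 [[0.6099, -0.097, 0.018], [0.5585, -0.0799, 0.018]] [ 0.5842 -0.0885  0.018 ] 0.05417380750874775 x-axis yaw -18.43765673355387
foot [[0.5977, -0.1068, 0.018], [0.5634, -0.1968, 0.05], [0.5649, -0.0866, 0.018], [0.5293, -0.1864, 0.05]]
scene lip [[0.5619, -0.0834, 0.011], [0.6043, -0.099, 0.011]]
scene lip [[0.5638, -0.0853, 0.014], [0.606, -0.1008, 0.014]]
jar [ 0.742 -0.197  0.108]
pig [ 0.391 -0.07   0.07 ]
pot [0.668 0.391 0.09 ]
pot handle [0.741 0.532 0.08 ]
```

```bash
python3 - <<'E'
from h import *
P=params('top');S=params('scene')
s=560/170
def c0(u,v): return (150+u/s-.5,190+v/s-.5)
g=[c0(*q) for q in [(153,132),(221,149),(213,178),(146,161)]]
G=np.array([plane(P,q,.056) for q in g]);print('grip top',G.round(4).tolist(),'mean',G.mean(0), [np.linalg.norm(G[i]-G[i-1]).round(4) for i in range(4)])
T=np.array([plane(P,c0(*q),.0035) for q in [(384,181),(371,228)]]);print('tip',T.round(4).tolist(),T.mean(0),np.linalg.norm(T[0]-T[1]))
d=T.mean(0)-G.mean(0);print('len',np.linalg.norm(d[:2]),'yaw',np.degrees(np.arctan2(d[1],d[0])))
for z in (.056,): print('scene grip top', [plane(S,q,z).round(4).tolist() for q in [(308,174),(304,171),(296,175)]])
print('scene tip',plane(S,(265,201),.0035),plane(S,(271,206),.002))
E
```

```text
grip top [[0.5493, 0.2166, 0.056], [0.5385, 0.1767, 0.056], [0.5215, 0.1816, 0.056], [0.5322, 0.221, 0.056]] mean [0.53538358 0.19898332 0.056     ] [np.float64(0.0176), np.float64(0.0414), np.float64(0.0177), np.float64(0.0408)]
tip [[0.5166, 0.0815, 0.0035], [0.4877, 0.0901, 0.0035]] [0.50218386 0.08581611 0.0035    ] 0.030158436207867408
len 0.11793658831493019 yaw -106.35003708670426
scene grip top [[0.5511, 0.2086, 0.056], [0.5342, 0.2125, 0.056], [0.5275, 0.1836, 0.056]]
scene tip [0.49233273 0.0885157  0.0035    ] [0.51757098 0.08460602 0.002     ]
```

```bash
python3 - <<'E'
from h import *
P=params('top');S=params('scene')
print('scene tops',[plane(S,q,.4).round(3).tolist() for q in [(20,180),(190,215),(112,95)]])
print('scene feet',[plane(S,q,0).round(3).tolist() for q in [(99,321),(217,355)]])
print('top: tops',[plane(P,q,.4).round(3).tolist() for q in [(475,388)]], 'feet',[plane(P,q,0).round(3).tolist() for q in [(400,328),(458,145)]])
s=env.observe();print(s['tool_rot'][:,2])
E
```

```text
scene tops [[0.471, -0.43, 0.4], [0.719, -0.322, 0.4], [0.356, -0.193, 0.4]]
scene feet [[0.461, -0.426, 0.0], [0.713, -0.321, 0.0]]
top: tops [[0.34, -0.186, 0.4]] feet [[0.342, -0.188, 0.0], [0.715, -0.318, 0.0]]
[ 0.38921237 -0.92114738 -0.00110842]
```

```bash
python3 -m inch '[[-1,[-0.8,0.36,-1.0],0],[-1,[-0.8,0.36,-1.0],0],[-1,[-0.8,0.36,-1.0],0],[-1,[-0.8,0.36,-1.0],0],[-1,[-0.8,0.36,-1.0],0],[-1,[-0.8,0.36,-1.0],0],[-1,[-0.8,0.36,-1.0],0],[-1,[-0.8,0.36,-1.0],0]]' 40
```

```text
time_s: 0.82
position: [0.1999, -0.25, 0.5977]
tool_rot: [[-0.0, 0.921, 0.389], [0.0, 0.389, -0.921], [-1.0, 0.0, -0.0]]
ft_force: [0.1, -0.1, 0.9]
grip_width: 0.0857
```

```bash
python3 -m inch '[[-1,[0,0.8,-0.8],0],[-1,[0,0.8,-0.8],0],[-1,[0,0.8,-0.8],0],[-1,[0,0.8,-0.8],0],[-1,[0,0.8,-0.8],0],[-1,[0,0.8,-0.8],0],[-1,[0,0.8,-0.8],0],[-1,[0,0.8,-0.8],0]]'
```

```text
time_s: 1.48
position: [0.3022, 0.0016, 0.5968]
tool_rot: [[0.001, 0.921, 0.389], [-0.0, 0.389, -0.921], [-1.0, 0.0, 0.0]]
ft_force: [0.4, -1.3, 1.0]
grip_width: 0.0856
```

```bash
python3 -m inch '[[-1,[0.62,0.607,-0.19],0],[-1,[0.62,0.607,-0.19],0],[-1,[0.62,0.607,-0.19],0],[-1,[0.62,0.607,-0.19],0],[-1,[0.62,0.607,-0.19],0],[-1,[0.62,0.607,-0.19],0],[-1,[0.62,0.607,-0.19],0],[-1,[0.62,0.607,-0.19],0]]'; python3 -m inch '[[-1,[0.62,0.607,-0.19],0],[-1,[0.62,0.607,-0.19],0],[-1,[0.62,0.607,-0.19],0],[-1,[0.62,0.607,-0.19],0],[-1,[0.62,0.607,-0.19],0],[-1,[0.62,0.607,-0.19],0],[-1,[0.62,0.607,-0.19],0],[-1,[0.62,0.607,-0.19],0]]'
python3 -m inch '[[-1,[0,0,0],-1],[-1,[0,0,0],-1],[-1,[0,0,0],-1],[-1,[0,0,0],-1],[-1,[0,0,0],-1],[-1,[0,0,0],-1],[-1,[0,0,0],-1],[-1,[0,0,0],-1]]'
python3 -m inch '[[-1,[0,0,0],-1],[-1,[0,0,0],-1],[-1,[0,0,0],-0.3],[-1,[0,0,0],0],[-1,[0,0,0],0],[-1,[0,0,0],0],[-1,[0,0,0],0],[-1,[0,0,0],0]]'
```

```text
time_s: 2.15
position: [0.4193, 0.0992, 0.4468]
tool_rot: [[-0.0, 0.921, 0.389], [-0.0, 0.389, -0.921], [-1.0, -0.0, -0.0]]
ft_force: [0.3, -0.4, 0.9]
grip_width: 0.0851
time_s: 2.82
position: [0.5358, 0.1978, 0.2979]
tool_rot: [[-0.001, 0.921, 0.389], [-0.0, 0.389, -0.921], [-1.0, -0.001, -0.0]]
ft_force: [0.4, -0.3, 0.4]
grip_width: 0.0851
time_s: 3.48
position: [0.5352, 0.1971, 0.2989]
tool_rot: [[-0.001, 0.452, 0.892], [-0.0, 0.892, -0.452], [-1.0, -0.0, -0.001]]
ft_force: [-0.5, 0.6, 0.3]
grip_width: 0.0853
time_s: 4.15
position: [0.5352, 0.1971, 0.2991]
tool_rot: [[-0.0, 0.269, 0.963], [-0.0, 0.963, -0.269], [-1.0, -0.0, -0.0]]
ft_force: [-0.1, -0.2, 0.1]
grip_width: 0.0854
```

```bash
python3 - <<'E'
from h import *
import cv2
for n in ["top","wrist"]:
    cv2.imwrite(f"pics/{n}1.png",optics.get_image(n)[:,:,::-1])
E
```

```text
(no output)
```

View pics/wrist1.png

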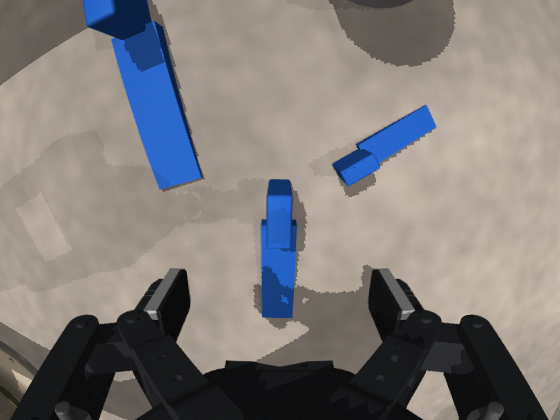

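```bash
python3 - <<'E'
from h import *
W=params('wrist');T=params('top')
im=cv2.imread('pics/wrist1.png');cr=im[165:330,230:330];cv2.imwrite('pics/w1c.png',cv2.resize(cr,None,fx=3.5,fy=3.5,interpolation=cv2.INTER_NEAREST))
print('small check large tip corner',plane(W,(203,179),.005),plane(W,(163,190),.005))
print('tip',plane(W,(263,317),.0035),plane(W,(294,317),.0035))
E
```

```text
small check large tip corner [0.48056405 0.23727567 0.005     ] [0.44243628 0.23853551 0.005     ]
tip [0.48957692 0.09044212 0.0035    ] [0.51923458 0.08215352 0.0035    ]
```

View pics/w1c.png

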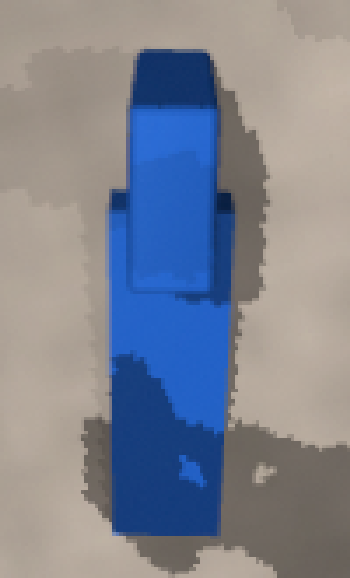

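```bash
python3 - <<'E'
from h import *
W=params('wrist');s=env.observe()
G=np.array([plane(W,(230+a/3.5-.5,165+b/3.5-.5),.056) for a,b in [(132,107),(219,107),(213,291),(129,291)]])
print(G.round(4).tolist(),G.mean(0))
e=G[2]+G[3]-G[0]-G[1];print(np.linalg.norm(e)/2,np.degrees(np.arctan2(e[1],e[0])))
T=np.array([plane(W,(230+a/3.5-.5,165+b/3.5-.5),.0035) for a,b in [(112,535),(219,535)]]);d=T.mean(0)-G.mean(0);print(T.mean(0),np.linalg.norm(d[:2]),np.degrees(np.arctan2(d[1],d[0])))
R=np.array(s['tool_rot']);print('tool z yaw',np.degrees(np.arctan2(R[1,2],R[0,2])))
for p in ([.5354,.199],G.mean(0)[:2]): print(R.T@(np.r_[p,.2]-s['position'])/.03)
E
```

```text
[[0.5343, 0.2211, 0.056], [0.5505, 0.2165, 0.056], [0.5394, 0.1794, 0.056], [0.5228, 0.184, 0.056]] [0.53673429 0.20025755 0.056     ]
0.038769481397071245 -106.94454067636164
[0.50264173 0.08632896 0.0035    ] 0.11892024835770736 -106.6595476645376
tool z yaw -15.61079691393668
[ 3.30387562  0.06253039 -0.01187799]
[3.30387449 0.11487109 0.0196774 ]
```

```bash
python3 -m inch '[[-1,[0.42,0.09,0],0.2],[-1,[0.43,0,0],0],[-1,[0.43,0,0],0],[-1,[0.43,0,0],0],[-1,[0.43,0,0],0],[-1,[0.43,0,0],0],[-1,[0.43,0,0],0],[-1,[0.4,0,0],0]]' 40; python3 -m inch '[[1,[0,0,0],0],[1,[0,0,0],0],[1,[0,0,0],0],[1,[0,0,0],0],[1,[0,0,0],0],[1,[0,0,0],0],[1,[0,0,0],0],[1,[0,0,0],0]]' 40
```

```text
time_s: 4.92
position: [0.536, 0.1997, 0.1964]
tool_rot: [[-0.0, 0.286, 0.958], [-0.0, 0.958, -0.286], [-1.0, -0.0, -0.0]]
ft_force: [0.1, 0.3, -0.5]
grip_width: 0.0854
time_s: 5.58
position: [0.5361, 0.1997, 0.1978]
tool_rot: [[0.001, 0.286, 0.958], [0.0, 0.958, -0.286], [-1.0, 0.001, 0.001]]
ft_force: [-1.2, -0.1, 5.4]
grip_width: 0.0178
```

```bash
python3 -m inch '[[1,[-0.15,0,0],0],[1,[-0.15,0,0],0],[1,[0,-0.6,0.67],0],[1,[0,-0.68,0.75],0],[1,[0,-0.68,0.75],0],[1,[0,-0.68,0.75],0],[1,[0,-0.68,0.75],0],[1,[0,-0.68,0.75],0]]'; python3 - <<'E'
from h import *
s=env.observe();print(s['position'],s['ft_force'],s['grip_width'])
for n in ["top","scene"]:
    cv2.imwrite(f"pics/{n}2.png",optics.get_image(n)[:,:,::-1])
E
```

```text
time_s: 6.25
position: [0.6293, 0.0455, 0.2063]
tool_rot: [[-0.0, 0.286, 0.958], [0.0, 0.958, -0.286], [-1.0, -0.0, -0.0]]
ft_force: [0.5, 0.9, -0.9]
grip_width: 0.0175
[0.62933215 0.04545329 0.20632825] [ 0.48109649  0.88173674 -0.94692233] 0.01754777020618721
```

View pics/top2.png

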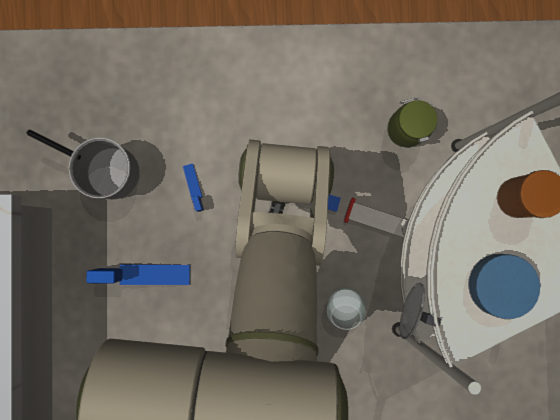

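View pics/scene2.png

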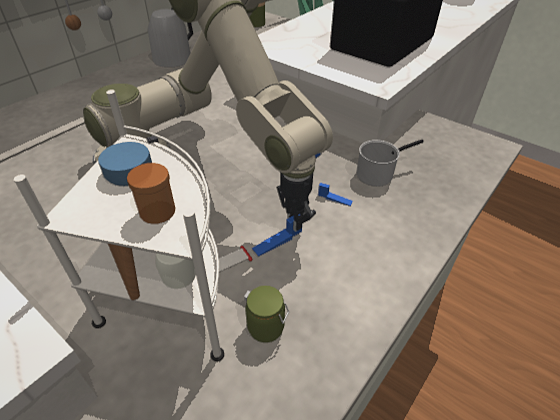

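```bash
python3 -m inch '[[1,[0,0,0],0.4],[1,[0.1,0,0],0],[1,[0.1,0,0],0],[1,[0.05,0,0],0],[1,[0,0,0],0],[1,[0,0,0],0],[1,[0,0,0],0],[1,[0,0,0],0]]'; python3 - <<'E'
from h import *
s=env.observe();print(s['position'],s['ft_force'],s['grip_width'],s['time_s'])
o={}
for n,(a,b,c,d) in {"top":(310,180,380,235),"scene":(225,210,315,280)}.items():
    im=optics.get_image(n);cv2.imwrite(f"pics/{n}3.png",im[:,:,::-1])
    cv2.imwrite(f"pics/{n}3c.png",cv2.resize(im[b:d,a:c],None,fx=8,fy=8,interpolation=cv2.INTER_NEAREST)[:,:,::-1])
E
```

```text
time_s: 7.02
position: [0.6288, 0.047, 0.1987]
tool_rot: [[0.0, 0.319, 0.948], [0.0, 0.948, -0.319], [-1.0, 0.0, 0.0]]
ft_force: [-0.3, -0.7, -0.5]
grip_width: 0.0176
[0.62878375 0.04697193 0.19873388] [-0.28915646 -0.68345707 -0.51364238] 0.01763014280206567 7.0167
```

View pics/top3c.png

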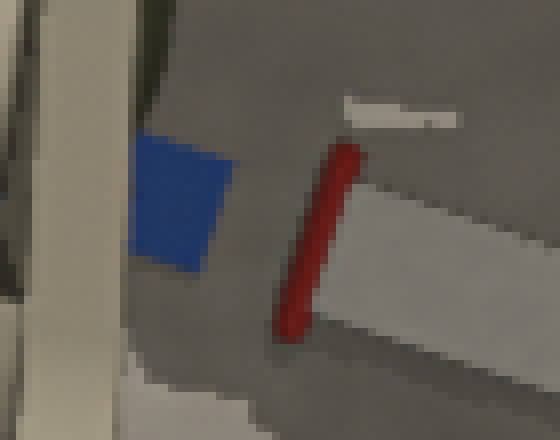

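View pics/scene3c.png

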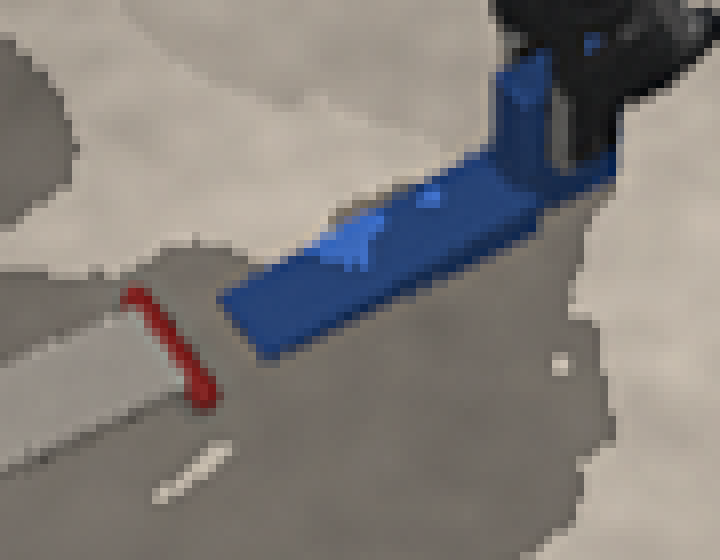

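```bash
python3 - <<'E'
from h import *
P=params('top');f=lambda a,b,z:plane(P,(310+a/8-.5,180+b/8-.5),z)
T=np.array([f(234,160,.0035+.001),f(201,272,.0045)]);L=np.array([f(350,143,.014),f(289,343,.014)])
print(T,L);t=T.mean(0);l=L.mean(0)
for y in (T,L): e=y[0]-y[1];print(np.linalg.norm(e),np.degrees(np.arctan2(e[1],e[0])))
e=L[0]-L[1];ax=e/np.linalg.norm(e);ay=np.array([-ax[1],ax[0],0])
print('tip in shelf x,y',(t-l)@ax,(t-l)@ay)
s=env.observe();print('grip->tip',(t-s['position'])[:2],np.linalg.norm((t-s['position'])[:2]))
print('tool y,z in shelf', s['tool_rot'].T@ax, s['tool_rot'].T@ay)
E
```

```text
[[ 0.60588871 -0.06891796  0.0045    ]
 [ 0.57735242 -0.05982438  0.0045    ]] [[ 0.60912454 -0.09724271  0.014     ]
 [ 0.55865437 -0.08057873  0.014     ]]
0.029950178040839024 -17.675368575380503
0.053150040908213736 -18.271926410253915
tip in shelf x,y -0.00035251728423145966 0.02572616440465649
grip->tip [-0.03715837 -0.11124326] 0.11728515241174695
tool y,z in shelf [1.00608227e-04 5.48675388e-03 9.99984943e-01] [ 2.86775204e-05  9.99984947e-01 -5.48675680e-03]
```

```bash
python3 -m inch '[[1,[0.03,0,0],0],[0.3,[0,0,0],0],[0.3,[0,0,0],0],[0.3,[0,0,0],0],[0.3,[0,0,0],0],[0.3,[0,0,0],0],[0.3,[0,0,0],0],[0.3,[0,0,0],0]]' 30;python3 -c "
from rig import env;s=env.observe();print(s['position'],s['ft_force'])"; python3 -m inch '[[1,[0,0,0],0],[1,[0,0,0],0],[1,[0,0,0],0],[1,[0,0,0],0],[1,[0,0,0],0],[1,[0,0,0],0],[1,[0,0,0],0],[1,[0,0,0],0]]' 30;python3 -c "
from rig import env;s=env.observe();print(s['position'],s['ft_force'])"
```

```text
time_s: 7.78
position: [0.6288, 0.0468, 0.1977]
tool_rot: [[0.0, 0.319, 0.948], [-0.0, 0.948, -0.319], [-1.0, -0.0, 0.0]]
ft_force: [0.1, -0.4, 0.0]
grip_width: 0.0299
[0.62879498 0.0468274  0.1977446 ] [ 0.10107959 -0.42660361  0.04600864]
time_s: 8.45
position: [0.6288, 0.0468, 0.1978]
tool_rot: [[0.0, 0.319, 0.948], [-0.0, 0.948, -0.319], [-1.0, 0.0, 0.0]]
ft_force: [0.7, 0.1, 1.3]
grip_width: 0.0174
[0.62882492 0.04681019 0.19779858] [0.74272272 0.09570837 1.33652979]
```

```bash
cat > r.py <<'E'
from h import *
s=env.observe();a=np.radians(-18.3);ax=np.array([np.cos(a),np.sin(a),0]);ay=np.array([-ax[1],ax[0],0])
p=s['position'];F=s['ft_force'];o=np.array([.58389,-.08891,0])
print('t',s['time_s'],'grip y shelf',((p-o)@ay*1e3).round(2),'x',((p-o)@ax*1e3).round(2),'tip y~',((p-o)@ay*1e3-117.3).round(2),'z',p[2].round(4),'drag',(F@ay).round(2),'lat',(F@ax).round(2),'Fz',F[2].round(2),'w',s['grip_width'].round(4),'torq',s['wrist_torque'].round(2))
E
python3 r.py; python3 -m inch '[[1,[0,-0.16,0],0],[1,[0,-0.16,0],0],[1,[0,-0.16,0],0],[1,[0,-0.16,0],0],[1,[0,-0.16,0],0],[1,[0,-0.16,0],0],[1,[0,-0.16,0],0],[1,[0,-0.1,0],0]]';python3 r.py;python3 -m inch '[[1,[0,-0.02,0],0],[1,[0,-0.02,0],0],[1,[0,-0.02,0],0],[1,[0,-0.02,0],0],[1,[0,-0.02,0],0],[1,[0,-0.02,0],0],[1,[0,-0.02,0],0],[1,[0,0,0],0]]';python3 r.py
```

```text
time_s: 9.12
position: [0.617, 0.0115, 0.1978]
tool_rot: [[0.0, 0.319, 0.948], [0.0, 0.948, -0.319], [-1.0, 0.0, 0.0]]
ft_force: [1.3, 1.7, 2.6]
grip_width: 0.0176
time_s: 9.78
position: [0.6158, 0.0081, 0.1978]
tool_rot: [[0.0, 0.319, 0.948], [-0.0, 0.948, -0.319], [-1.0, 0.0, 0.0]]
ft_force: [-0.5, 3.2, 3.9]
grip_width: 0.0177Traceback (most recent call last):
  File "r.py", line 4, in <module>
    print('t',s['time_s'],'grip y shelf',((p-o)@ay*1e3).round(2),'x',((p-o)@ax*1e3).round(2),'tip y~',((p-o)@ay*1e3-117.3).round(2),'z',p[2].round(4),'drag',(F@ay).round(2),'lat',(F@ax).round(2),'Fz',F[2].round(2),'w',s['grip_width'].round(4),'torq',s['wrist_torque'].round(2))
                                                                                                                                                                                                                          ^^^^^^^^^^^^^^^^^^^^^
AttributeError: 'float' object has no attribute 'round'
Traceback (most recent call last):
  File "r.py", line 4, in <module>
    print('t',s['time_s'],'grip y shelf',((p-o)@ay*1e3).
[... 461 characters left out ...]

AttributeError: 'float' object has no attribute 'round'
Traceback (most recent call last):
  File "r.py", line 4, in <module>
    print('t',s['time_s'],'grip y shelf',((p-o)@ay*1e3).round(2),'x',((p-o)@ax*1e3).round(2),'tip y~',((p-o)@ay*1e3-117.3).round(2),'z',p[2].round(4),'drag',(F@ay).round(2),'lat',(F@ax).round(2),'Fz',F[2].round(2),'w',s['grip_width'].round(4),'torq',s['wrist_torque'].round(2))
                                                                                                                                                                                                                          ^^^^^^^^^^^^^^^^^^^^^
AttributeError: 'float' object has no attribute 'round'
```

```bash
sed -i "s/s\['grip_width'\].round(4)/round(s['grip_width'],4)/" r.py; python3 r.py;python3 -m inch '[[1,[-0.01,0,0],0],[1,[0,0,0],0],[1,[0,0,0],0],[1,[0,0,0],0],[1,[0,0,0],0],[1,[0,0,0],0],[1,[0,0,0],0],[1,[0,0,0],0]]';python3 r.py
```

```text
t 9.7833 grip y shelf 102.14 x -0.19 tip y~ -15.16 z 0.1978 drag 2.9 lat -1.5 Fz 3.86 w 0.0177 torq [ 0.29 -0.04  0.03]
time_s: 10.45
position: [0.6157, 0.0081, 0.1978]
tool_rot: [[-0.001, 0.319, 0.948], [0.0, 0.948, -0.319], [-1.0, -0.0, -0.0]]
ft_force: [0.5, -0.6, -1.2]
grip_width: 0.0175
t 10.45 grip y shelf 102.12 x -0.27 tip y~ -15.18 z 0.1978 drag -0.39 lat 0.64 Fz -1.16 w 0.0175 torq [ 0.01  0.01 -0.03]
```

```bash
for i in 1; do python3 -m inch '[[1,[0,-0.02,0],0],[1,[0,-0.02,0],0],[1,[0,-0.02,0],0],[1,[0,-0.02,0],0],[1,[0,-0.02,0],0],[1,[0,-0.02,0],0],[1,[0,-0.02,0],0],[1,[0,0,0],0]]' >/dev/null;python3 r.py;done;python3 -m inch '[[1,[0,-0.02,0],0],[1,[0,-0.02,0],0],[1,[0,-0.02,0],0],[1,[0,-0.02,0],0],[1,[0,-0.02,0],0],[1,[0,-0.02,0],0],[1,[0,-0.02,0],0],[1,[0,0,0],0]]' >/dev/null;python3 r.py
```

```text
t 11.1167 grip y shelf 97.88 x -0.24 tip y~ -19.42 z 0.1979 drag -0.65 lat 0.63 Fz -0.84 w 0.0177 torq [ 0.08  0.   -0.03]
t 11.7833 grip y shelf 93.83 x -0.25 tip y~ -23.47 z 0.1981 drag 4.28 lat 0.76 Fz -1.58 w 0.0175 torq [ 0.61 -0.27  0.03]
```

```bash
python3 -m inch '[[1,[0,0,0],0],[1,[0,0,0],0],[1,[0,0,0],0],[1,[0,0,0],0],[1,[0,0,0],0],[1,[0,0,0],0],[1,[0,0,0],0],[1,[0,0,0],0]]' >/dev/null;python3 r.py; python3 -c "
from h import *
for n,(a,b,c,d) in {'top':(310,180,380,235),'scene':(215,210,305,280)}.items():
    im=optics.get_image(n);cv2.imwrite(f'pics/{n}4c.png',cv2.resize(im[b:d,a:c],None,fx=8,fy=8,interpolation=cv2.INTER_NEAREST)[:,:,::-1])
cv2.imwrite('pics/wrist4.png',optics.get_image('wrist')[:,:,::-1])
";python3 r.py
```

```text
t 12.45 grip y shelf 93.8 x -0.24 tip y~ -23.5 z 0.198 drag 3.2 lat -0.95 Fz -1.09 w 0.0173 torq [ 0.67 -0.23  0.  ]
t 12.6 grip y shelf 93.79 x -0.25 tip y~ -23.51 z 0.198 drag 3.82 lat -0.05 Fz -1.44 w 0.0175 torq [ 0.64 -0.24  0.03]
```

View pics/scene4c.png

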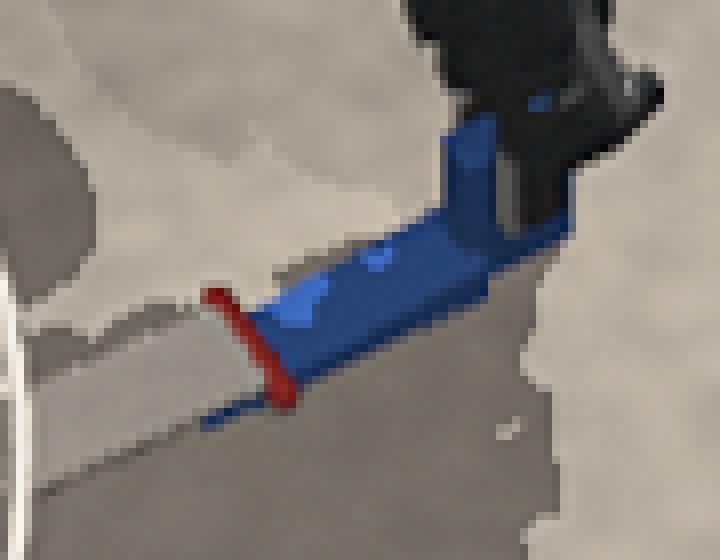

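View pics/wrist4.png

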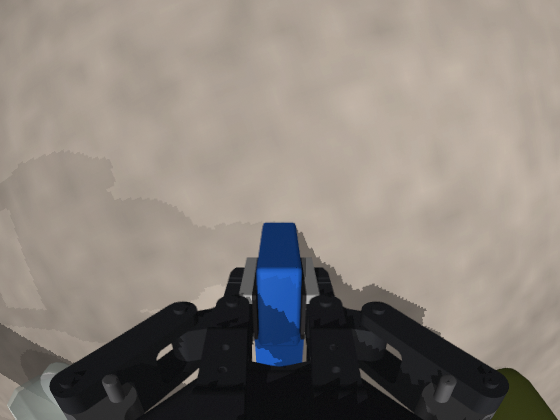

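```bash
python3 -m inch '[[1,[0,-0.02,0],0],[1,[0,-0.02,0],0],[1,[0,-0.02,0],0],[1,[0,-0.02,0],0],[1,[0,0,0],0],[1,[0,0,0],0],[1,[0,0,0],0],[1,[0,0,0],0]]' >/dev/null;python3 r.py
```

```text
t 13.2667 grip y shelf 91.42 x -0.26 tip y~ -25.88 z 0.198 drag 5.56 lat 1.14 Fz -1.86 w 0.0174 torq [ 0.86 -0.26  0.  ]
```

```bash
python3 -m inch '[[1,[0,-0.02,0],0],[1,[0,-0.02,0],0],[1,[0,-0.02,0],0],[1,[0,-0.02,0],0],[1,[0,0,0],0],[1,[0,0,0],0],[1,[0,0,0],0],[1,[0,0,0],0]]' >/dev/null;python3 r.py;python3 -m inch '[[1,[0,0,0],0],[1,[0,0,0],0],[1,[0,0,0],0],[1,[0,0,0],0],[1,[0,0,0],0],[1,[0,0,0],0],[1,[0,0,0],0],[1,[0,0,0],0]]' >/dev/null;python3 r.py
```

```text
t 13.9333 grip y shelf 89.23 x -0.29 tip y~ -28.07 z 0.1981 drag 7.03 lat 0.31 Fz -0.58 w 0.0178 torq [ 1.13 -0.35 -0.01]
t 14.6 grip y shelf 89.24 x -0.3 tip y~ -28.06 z 0.1981 drag 6.23 lat 1.22 Fz -1.23 w 0.0178 torq [ 1.09 -0.39  0.01]
```

```bash
python3 -m inch '[[1,[0.005,-0.02,0],0],[1,[0.005,-0.015,0],0],[1,[0,0,0],0],[1,[0,0,0],0],[1,[0,0,0],0],[1,[0,0,0],0],[1,[0,0,0],0],[1,[0,0,0],0]]' >/dev/null;python3 r.py;python3 -m inch '[[1,[0,0,0],0],[1,[0,0,0],0],[1,[0,0,0],0],[1,[0,0,0],0],[1,[0,0,0],0],[1,[0,0,0],0],[1,[0,0,0],0],[1,[0,0,0],0]]' >/dev/null;python3 r.py
```

```text
t 15.2667 grip y shelf 88.32 x -0.27 tip y~ -28.98 z 0.198 drag 8.06 lat 0.68 Fz -0.22 w 0.0176 torq [ 1.15 -0.37  0.04]
t 15.9333 grip y shelf 88.32 x -0.29 tip y~ -28.98 z 0.198 drag 7.0 lat 0.82 Fz 0.54 w 0.0172 torq [ 1.13 -0.37 -0.03]
```

```bash
python3 -m inch '[[0.3,[0,0,0],0],[0.3,[0,0,0],0],[0.3,[0,0,0],0],[0.3,[0,0,0],0],[0.3,[0,0,0],0],[0.3,[0,0,0],0],[0.3,[0,0,0],0],[0.3,[0,0,0],0]]';python3 r.py;python3 -c "
from h import *
for n,(a,b,c,d) in {'top':(310,180,380,235),'scene':(215,210,305,280)}.items():
    im=optics.get_image(n);cv2.imwrite(f'pics/{n}5c.png',cv2.resize(im[b:d,a:c],None,fx=8,fy=8,interpolation=cv2.INTER_NEAREST)[:,:,::-1])
cv2.imwrite('pics/wrist5.png',optics.get_image('wrist')[:,:,::-1])
"
```

```text
time_s: 16.6
position: [0.6112, -0.0054, 0.1977]
tool_rot: [[-0.0, 0.319, 0.948], [-0.0, 0.948, -0.319], [-1.0, -0.0, -0.0]]
ft_force: [-0.6, 0.6, -0.2]
grip_width: 0.0299
t 16.6 grip y shelf 87.88 x -0.27 tip y~ -29.42 z 0.1977 drag 0.38 lat -0.79 Fz -0.22 w 0.0299 torq [ 0.02 -0.04 -0.01]
```

View pics/scene5c.png

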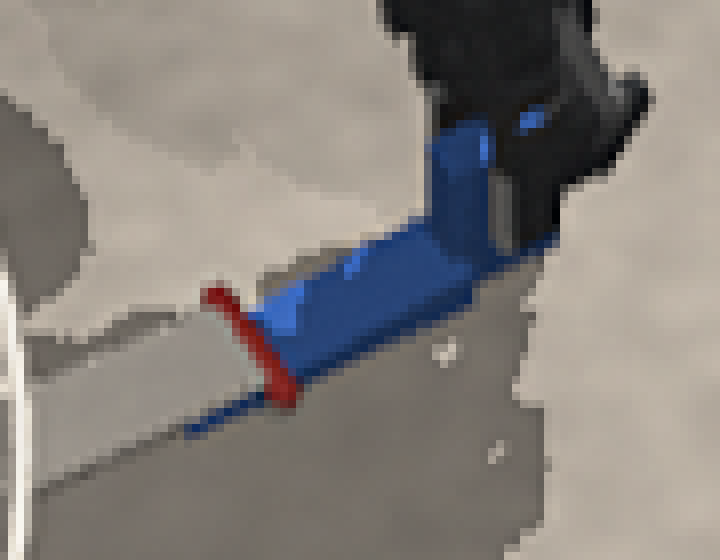

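View pics/wrist5.png

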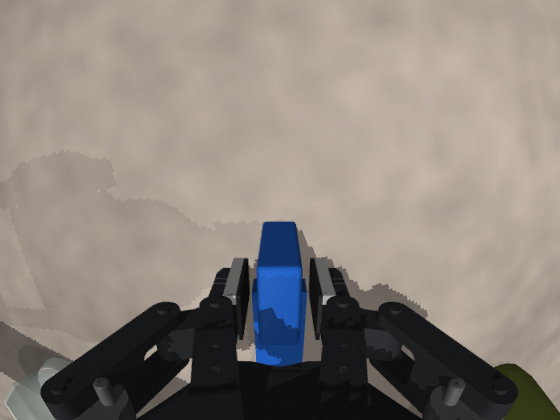

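Released, and the wedge stayed put: it's still visible past the lip at (190,430) in the crop. I'll regrip and push a small amount to read the sliding drag with the shim settled.

```bash
python3 -m inch '[[1,[0,0,0],0],[1,[0,0,0],0],[1,[0,0,0],0],[1,[0,0,0],0],[1,[0,0,0],0],[1,[0,0,0],0],[1,[0,0,0],0],[1,[0,0,0],0]]' 30 >/dev/null;python3 r.py;python3 -m inch '[[1,[0,-0.01,0],0],[1,[0,-0.01,0],0],[1,[0,-0.01,0],0],[1,[0,0,0],0],[1,[0,0,0],0],[1,[0,0,0],0],[1,[0,0,0],0],[1,[0,0,0],0]]' >/dev/null;python3 r.py
```

```text
t 17.4167 grip y shelf 87.93 x -0.25 tip y~ -29.37 z 0.1978 drag -0.27 lat -0.63 Fz 2.45 w 0.0178 torq [0.05 0.07 0.01]
t 18.0833 grip y shelf 87.66 x -0.32 tip y~ -29.64 z 0.1978 drag 5.93 lat 0.67 Fz 1.97 w 0.0176 torq [ 0.81 -0.28 -0.06]
```

```bash
python3 -m inch '[[1,[0,-0.01,0],0],[1,[0,-0.01,0],0],[1,[0,-0.01,0],0],[1,[0,0,0],0],[1,[0,0,0],0],[1,[0,0,0],0],[1,[0,0,0],0],[1,[0,0,0],0]]' >/dev/null;python3 r.py; python3 -m inch '[[1,[0,0,0],0],[1,[0,0,0],0],[1,[0,0,0],0],[1,[0,0,0],0],[1,[0,0,0],0],[1,[0,0,0],0],[1,[0,0,0],0],[1,[0,0,0],0]]' >/dev/null;python3 r.py
```

```text
t 18.75 grip y shelf 87.15 x -0.4 tip y~ -30.15 z 0.1979 drag 7.99 lat -0.58 Fz 1.06 w 0.0178 torq [ 1.23 -0.36 -0.  ]
t 19.4167 grip y shelf 87.14 x -0.38 tip y~ -30.16 z 0.1979 drag 8.92 lat 0.21 Fz 2.16 w 0.0177 torq [ 1.19 -0.37 -0.03]
```

```bash
python3 -m inch '[[0.3,[0,0,0],0],[0.3,[0,0,0],0],[0.3,[0,0,0],0],[0.1,[0,0,0],0],[0.1,[0,0,0],0],[0.1,[0,0,0],0],[0.1,[0,0,0],0],[0.1,[0,0,0],0]]'; python3 r.py; python3 -m inch '[[0.1,[-0.2,0,0],0],[0.1,[-0.4,0,0],0],[0.1,[-0.7,0,0],0],[0.1,[-0.7,0,0],0],[0.1,[-0.7,0,0],0],[0.1,[-0.7,0,0],0],[0.1,[-0.7,0,0],0],[0.1,[-0.7,0,0],0]]'; python3 -m inch '[[0,[0,0.8,0],0],[0,[0,0.8,0],0],[0,[0,0.8,0],0],[0,[0,0.8,0],0],[0,[0,0.8,0],0],[0,[0,0.8,0],0],[0,[0,0.8,0],0],[0,[0,0,0],0]]'
python3 -c "
from h import *
for n,(a,b,c,d) in {'top':(280,160,380,235),'scene':(215,200,315,275)}.items():
    im=optics.get_image(n);cv2.imwrite(f'pics/{n}6.png',im[:,:,::-1]);cv2.imwrite(f'pics/{n}6c.png',cv2.resize(im[b:d,a:c],None,fx=8,fy=8,interpolation=cv2.INTER_NEAREST)[:,:,::-1])
"
```

```text
time_s: 20.08
position: [0.6106, -0.0071, 0.1977]
tool_rot: [[-0.0, 0.319, 0.948], [-0.0, 0.948, -0.319], [-1.0, -0.0, -0.0]]
ft_force: [-0.7, -0.5, 0.2]
grip_width: 0.0385
t 20.0833 grip y shelf 86.06 x -0.28 tip y~ -31.24 z 0.1977 drag -0.72 lat -0.52 Fz 0.21 w 0.0385 torq [0.01 0.03 0.02]
time_s: 20.75
position: [0.6104, -0.007, 0.3434]
tool_rot: [[0.0, 0.319, 0.948], [-0.0, 0.948, -0.319], [-1.0, 0.0, 0.0]]
ft_force: [0.8, -0.1, -0.9]
grip_width: 0.0382
time_s: 21.42
position: [0.6644, 0.1558, 0.3418]
tool_rot: [[0.001, 0.315, 0.949], [0.001, 0.949, -0.315], [-1.0, 0.001, 0.0]]
ft_force: [-0.5, 0.3, -0.1]
grip_width: 0.0428
```

View pics/top6c.png

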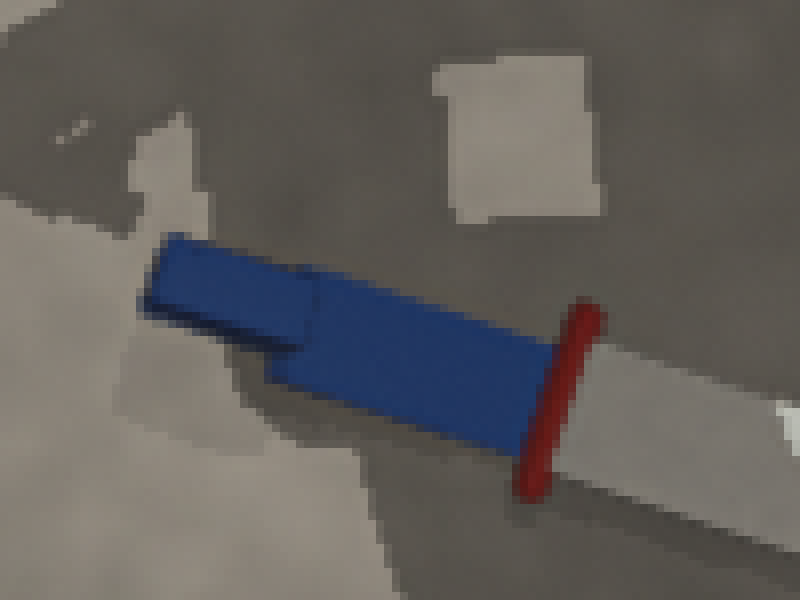

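View pics/scene6c.png

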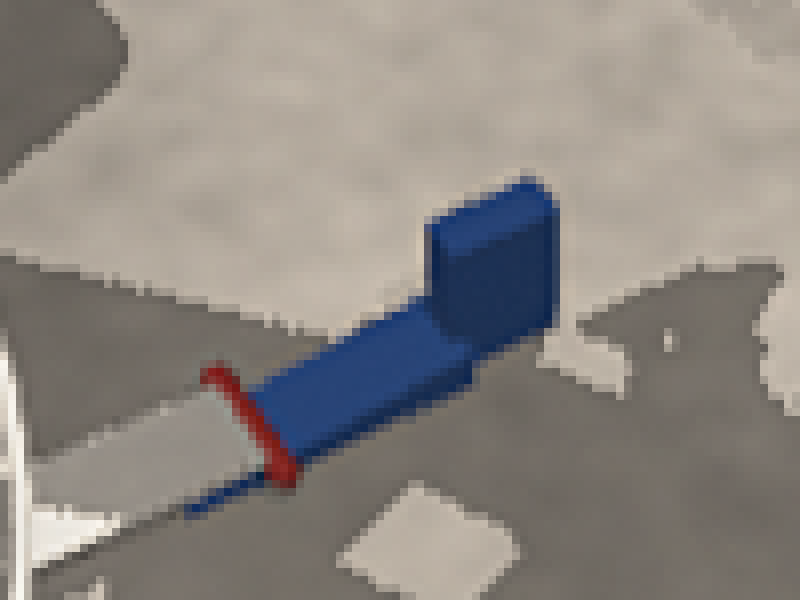

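View pics/scene6.png

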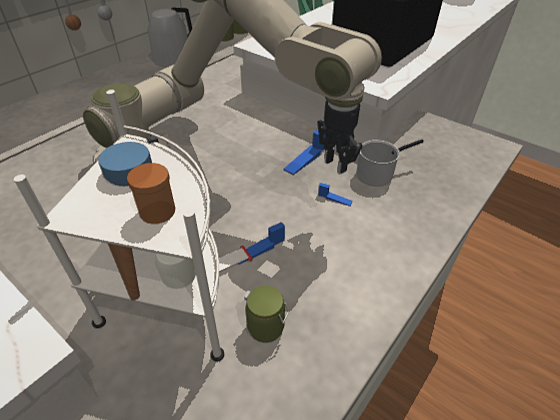

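```bash
python3 - <<'E'
from h import *
P=params('top')
G=np.array([plane(P,(280+a/8-.5,160+b/8-.5),.056) for a,b in [(172,234),(318,273),(302,348),(150,300)]]).mean(0)
a=np.radians(-18.3);ax=np.array([np.cos(a),np.sin(a),0]);ay=np.array([-ax[1],ax[0],0]);o=np.array([.58389,-.08891,0])
print('grip in shelf mm',(G-o)@ax*1e3,(G-o)@ay*1e3)
for n in('top','scene'):
    A=cv2.imread(f'pics/{n}0.png');B=cv2.imread(f'pics/{n}6.png')
    for k,(x,y) in ({'jar':(413,122),'pig':(346,310)} if n=='top' else {'jar':(265,313),'pot':(377,163)}).items():
        print(n,k,np.abs(A[y-22:y+22,x-22:x+22].astype(int)-B[y-22:y+22,x-22:x+22]).mean())
print(env.observe()['time_s']); env.close_job()
E
```

```text
grip in shelf mm -0.32540733254976184 88.96081759259397
top jar 6.747589531680441
top pig 15.711604683195592
scene jar 6.377238292011019
scene pot 7.017045454545454
21.5167
the job is handed in; nothing more can be done
```

The middle-sized blue shim is wedged under the middle of the red lip and released. I handed the job in at 21.5 s; no verdict was reported. I gripped the shim from above, set it flat in front of the lip, slid it in, and backed the arm away.

**Drag and bearing:** The lip seemed to touch when the thin end was about 20 mm in. I pushed on until the drag was 7–8 N, let go, then regripped and nudged it about 1 mm as a check. The drag then read 8–9 N at about 30 mm in, so I estimate 5–8 N of bearing. The bearing force can't be measured directly.

**Position:** The last top picture puts the grip 0.3 mm off the foot's middle line and 89 mm in front of the lip. The arm's pose at the last nudge gave 87 mm, so the two agree to about 2 mm.

**What disagreed or was not confirmed:**
- The drag rose more slowly per millimetre than the stated spring rate implies, so the bearing estimate is rough. Both ways of estimating it stay inside 3–12 N.
- An early reading of about 4 N up and 3 N drag, just under the lip, looked like the tool pressing the shim onto the counter. It went away when I eased up 0.3 mm.
- For the jar, salt pig and pot, I only compared before and after pictures. The small differences for the jar and pot fit the arm's shadow. The salt pig's was larger and I didn't look into it, but the arm never went near any of them on purpose.

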